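Tip spent vials into the flap hopper

TASK

Empty the white scoop of its four spent glass vials into the grey waste hopper: push the hopper's spring flap inwards with the front rim of the scoop and, with the rim holding the flap open, tip the vials in so that all four lie inside. Then draw the scoop out so that the flap shuts and stand the empty scoop upright in the middle of its black mat. Keep the fingers off the hopper and do not disturb the beaker, the amber jar or the grey timer box.

Things in the scene. Friction and masses are not known exactly. Their poses are not given: they have to be found in the camera images.
- scoop: Loose white plastic scoop, 0.25 kg. Origin: mid-width on its underside. Its x is the way it pours (from handle to lip), z up, y across. Length: x -76 to +82 mm; 70 mm wide over 3 mm side walls; back and side walls 50 mm high, the side walls reaching to the lip. Inner floor 3 mm up, flat to x +40 mm, then a 13 degree ramp up to the open front lip.
- scoop_grip (a point): Grip point, middle of the scoop's handle: an upright tab on the back wall, 12 mm thick along the scoop's x, 44 mm wide along y, standing free from 50 to 96 mm above the underside. The point is at x -70 mm, y 0, z 74 mm from the scoop's origin, with the scoop's axes.
- scoop_lip (a point): Middle of the scoop's front lip (pouring edge): x +82 mm, y 0, z 10 mm from the scoop's origin (152 mm ahead of and 64 mm below scoop_grip), with the scoop's axes. The vials roll out over it once the scoop is tipped nose-down by more than about 15 degrees; 50 to 55 degrees empties it.
- mat: Black rubber mat fixed to the bench, 200 x 130 x 4 mm, long side along its x. Origin at the middle of its underside, on the bench. The scoop starts on it.
- hopper: Fixed grey sheet-metal waste hopper, 200 x 200 x 200 mm. Origin mid-underside, on the bench; x from front (mouth side) to back, z up. The front wall (x -100 mm) is upright to z 80 mm; from there a face slopes back and up at 45 degrees to x +20, z 200 mm, 170 mm long, then a flat top. Empty inside down to a 4 mm floor; walls 3 to 4 mm.
- mouth (a point): Middle of the mouth in the hopper's sloped face: x -43, y 0, z 137 mm in the hopper's frame, with the hopper's axes. The mouth is 116 mm wide (across y, centred) and runs from 28 to 136 mm up the slope; the flap closes it.
- flap (a joint): Angle (rad) of the hopper's aluminium flap, 112 mm wide, 103 mm long, 3 mm thick, hinged along the mouth's top edge (134 mm up the slope). 0 is shut, in the plane of the sloped face; it grows as the lower edge swings inwards, to 1.25 at most. A light spring shuts it: 0.07 N m at shut, 0.2 N m at 1 rad (1 to 4 N on the rim).
- vial0_center (a point): Centre of one of four alike spent sample vials, lying crosswise in the scoop: glass with a black screw cap, 18 mm diameter, 50 mm long (along the point's y), 14 g.
- vial1_center (a point): Centre of one of four alike spent sample vials, lying crosswise in the scoop: glass with a black screw cap, 18 mm diameter, 50 mm long (along the point's y), 14 g.
- vial2_center (a point): Centre of one of four alike spent sample vials, lying crosswise in the scoop: glass with a black screw cap, 18 mm diameter, 50 mm long (along the point's y), 14 g.
- vial3_center (a point): Centre of one of four alike spent sample vials, lying crosswise in the scoop: glass with a black screw cap, 18 mm diameter, 50 mm long (along the point's y), 14 g.
- beaker: Bystander: loose empty glass beaker, 72 mm across, 95 mm high, origin under its centre.
- reagent_bottle: Bystander: loose amber glass jar with black cap, 64 mm across, 110 mm high, origin under its centre.
- timer: Bystander: loose grey timer box, 70 x 100 x 35 mm, origin under its centre.
Not all that is in view belongs to the job. What is shaped like the part that bears vial3_center but yellow is not meant.

How it is judged:
On the way, in this order (a step that is already met when the one before it is completed fails the run):
1. the front rim of the scoop is in the mouth and holds the flap open (flap past 0.25 rad, lip within 70 mm of the middle of the mouth) (value of joint flap above 0.25 rad and distance between scoop_lip and mouth below 0.07 m), for 0.1 s.
2. all four vials are inside the hopper (x of vial0_center in the frame of hopper between -0.1 and 0.1 m and y of vial0_center in the frame of hopper between -0.1 and 0.1 m and z of each of vial0_center, vial1_center, vial2_center, vial3_center in the frame of hopper below 0.08 m and x of vial1_center in the frame of hopper between -0.1 and 0.1 m and y of vial1_center in the frame of hopper between -0.1 and 0.1 m and x of vial2_center in the frame of hopper between -0.1 and 0.1 m and y of vial2_center in the frame of hopper between -0.1 and 0.1 m and x of vial3_center in the frame of hopper between -0.1 and 0.1 m and y of vial3_center in the frame of hopper between -0.1 and 0.1 m), for 0.1 s.
At the end, for the whole second after the job is handed in: All four vials lie inside the hopper (within its walls, centres less than 80 mm above the bench), the flap is shut (below 0.08 rad), and the scoop stands at rest upright (within 0.08 rad) on the mat, its origin within 35 mm of the mat's middle (all of step 2 and value of joint flap below 0.08 rad and horizontal distance between scoop and mat below 0.035 m and angle between scoop's own z axis and vertical below 0.08 rad and height (world z) of scoop below 0.009 m and linear speed of scoop below 0.02 m/s); the robot touches nothing.
It fails at once if the fingers press on the hopper or its flap (over 3 N) (contact force between the fingers and hopper above 3 N).
It fails at once if the glass beaker is disturbed (moved more than 20 mm) (distance of beaker from where it was at the start of the episode above 0.02 m).
It fails at once if the amber jar is disturbed (moved more than 20 mm) (distance of reagent_bottle from where it was at the start of the episode above 0.02 m).
It fails at once if the grey timer box is disturbed (moved more than 20 mm) (distance of timer from where it was at the start of the episode above 0.02 m).
It also fails if it takes over 61 s, if anything falls off the work surface, if the arm or the gripper's body presses on something with over 40 N, if the wrist force passes 120 N, or if a joint passes its speed limit or range.

ROBOT

A 6-joint arm with a two-finger parallel gripper is mounted at the origin on the work surface. World frame = base frame: x ahead of the robot, y to its left, z up, the work surface at z = 0. Lengths are in m, angles in rad, forces in N, time in s.
With the tool pointing down it reaches from about 0.35 to 0.875 m from the base axis. Payload 15.5 kg.
Tool frame: the origin (TCP) lies at the very end of the fingers, on their centre line; the grasp point (between the pads) lies 19 mm behind it; y points along the fingers, z is the direction in which the jaws open and shut, and the axes are right-handed (so a half turn about y gives the same grasp; the last joint's range is limited). The gripper opens to 85 mm and grips with 20 to 120 N. Pads are 22 mm wide; open, the fingers measure 114 mm over their backs; the gripper's body (76 mm by 85 mm) begins 54 mm behind the grasp point. The pads swing forward as they close: fully open they stand 13 mm farther back than shut.
Start: joints at [-1.29, 0.494, 1.345, -0, 1.302, -0.096], TCP at [0.229, -0.581, 0.197] pointing down, gripper open.
Joint ranges: [-2.91, 2.91], [-0.82, 2.16], [0.22, 2.67], [-1.22, 4.37], [0.12, 2.79], [-3.08, 3.08]. Speed limits (rad/s): [1.89, 1.89, 2.57, 3.01, 3.01, 3.01].

INTERFACE

Orientations are given as a unit quaternion [w, x, y, z].
In Python, from plant import monitor, cams, workorder gives the robot as it stands. The module is installed in compiled form; this text tells all that it offers.
- The arm moves only by the shell command python3 -m handwheel 'ROWS' [FORCE]. ROWS is JSON, a list of rows, each a list of 3 entries, a list of its own where there are three numbers: the shift along the tool's x, y, z in mm, then the turn about the tool's y in rad, then the finger opening in mm, from 0 to 85.4. A call has 1 to 12 rows; each row shifts and turns the pose as measured when the row begins, along the tool's axes as they then stand; what a row does not reach is not made up. A row lasts 1/10 s, in which the tool goes at most 50 mm and 8.59 degrees, less where a joint would pass 70% of its speed; a pose out of reach is approached as far as the arm can. A call is refused whole if a number of a shift passes 50 or a number of a turn 0.15, either way. A call with a gripper value outside its range is refused whole. The fingers move at their own pace and stop on an object; FORCE is the grip in N (left out, the last holds). Time passes only in rows, so rows that do not move let the fingers close. It gives the time, the measured TCP pose, the force and the opening at its end, in the units of the state.
- monitor.get_state(): the state, without advancing time (a new reading comes with each control period).
- cams.read_camera(name): name is "scene" or "top" or "wrist"; returns (picture, depth): 480x640x3 uint8, red, green, blue; 480x640 float32, m along the optical axis (not along the pixel's ray), 0 where there is no reading.
- cams.calibration(name): a dict with "fx", "fy", "cx", "cy" (pixels), "R" (3x3) and "t" (3): a world point X has camera coordinates R X + t. Camera axes: x right, y down, z forward; pixel columns grow to the right and rows downward; lengths in m; the calibration is good to about 2 mm. A picture is of the moment at which its call begins: read the wrist's pose just before it. calibration takes no time and is no camera call; for the wrist camera it gives the pose at the moment of the call.
- workorder.close_job(): hands the job in, once; it reports no verdict.
The state is a dict: "clock": time; "joints": joint angles; "dq": joint speeds; "tau": joint torques, N m; "eef_pos": TCP position; "eef_rot": TCP orientation; "force": force on the tool from outside, world axes, zero at the start; "wrist_torque": the same for the moment, N m; "grip_width": opening from 0.0 (shut) to 1.0 (fully open).
Only numpy, scipy, OpenCV 4.12 (cv2) and the standard library are available. Lean on these libraries where they do the work, as an engineer would, in place of code of your own. Each camera call takes 0.05 s, during which the arm holds its last target.

## Working session

There is one attempt and no reset: what is moved stays moved. The work goes in short steps, Python scripts to look and compute and a shell command to move; the robot and the scene stay as the last step left them, time stands still between calls to the robot, and variables do not carry over. Pictures are saved under pics/ and viewed, and the job is handed in when it is done.

```bash
mkdir -p pics; cat > h.py <<'E'
import numpy as np,cv2
from plant import monitor,cams
def snap(name,fn,crop=None,scale=1):
    p,d=cams.read_camera(name); c=cams.calibration(name)
    np.savez(fn+'.npz',p=p,d=d,**{k:np.array(v) for k,v in c.items()})
    show(fn,fn,crop,scale)
def show(src,fn,crop=None,scale=1):
    p=np.load(src+'.npz')['p'][:,:,::-1]
    if crop: x0,y0,x1,y1=crop; p=p[y0:y1,x0:x1]
    p=cv2.resize(p,None,fx=scale,fy=scale,interpolation=cv2.INTER_CUBIC)
    cv2.imwrite('pics/'+fn.split('/')[-1]+('_c%d'%crop[0] if crop else '')+'.png',p)
def w(src,u,v,z=None):
    """world of pixel; z: intersect with plane height, else depth"""
    s=np.load(src+'.npz');R,t=s['R'],s['t']
    r=np.array([(u-s['cx'])/s['fx'],(v-s['cy'])/s['fy'],1.0])
    if z is None: k=s['d'][int(round(v)),int(round(u))]
    else:
        C=-R.T@t; k=(z-C[2])/(R.T@r)[2]
    return R.T@(r*k-t)
def cloud(src):
    s=np.load(src+'.npz');d=s['d'];v,u=np.mgrid[:480,:640]
    P=np.stack([(u-s['cx'])/s['fx']*d,(v-s['cy'])/s['fy']*d,d],-1)
    return (P-s['t'])@s['R']
E
python3 - <<'E'
from h import *
print(monitor.get_state())
snap('scene','s0');snap('top','t0')
E
```

```text
{'clock': 0.0, 'joints': array([-1.29050872e+00,  4.94191165e-01,  1.34611828e+00,  1.05626404e-05,
        1.30249273e+00, -9.54987169e-02]), 'dq': array([ 0.00108094, -0.00054788, -0.00026969,  0.00099628,  0.00107651,
        0.00079542]), 'tau': array([-1.28028027e-03, -8.82156086e+01, -3.83881617e+01, -1.71392335e-04,
        9.96332295e-03,  2.22044633e-05]), 'eef_pos': array([ 0.22927586, -0.58100577,  0.19599967]), 'eef_rot': array([ 0.13204329, -0.13211503,  0.69508786, -0.69423559]), 'force': array([-0.0458182 , -0.8998834 ,  0.22638192]), 'wrist_torque': array([-0.03527193,  0.02084504,  0.10084665]), 'grip_width': 1.0048810757878759}
```

View pics/s0.png

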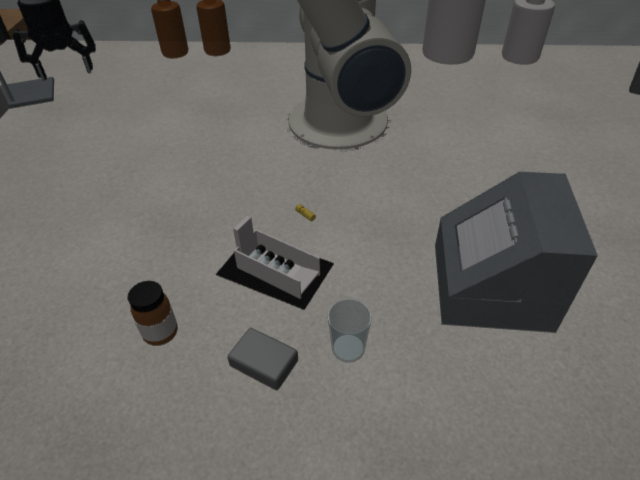

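View pics/t0.png

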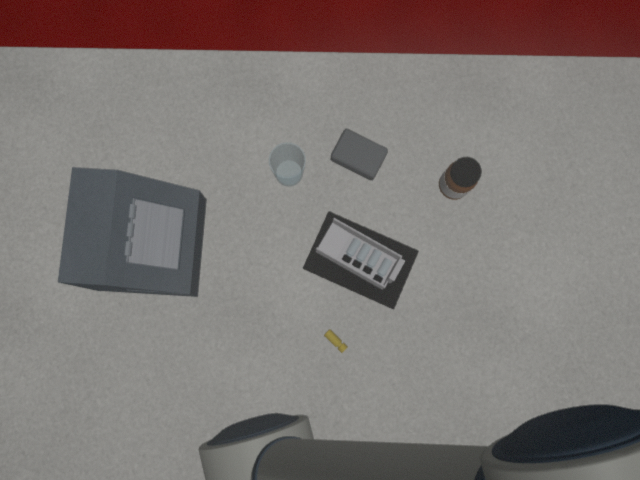

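```bash
python3 - <<'E'
from h import *
from scipy.spatial.transform import Rotation as R
q=monitor.get_state()['eef_rot'];print(R.from_quat(np.roll(q,-1)).as_matrix().round(3))
E
```

```text
[[-0.93  -0.     0.367]
 [-0.367  0.001 -0.93 ]
 [-0.    -1.    -0.001]]
```

```bash
python3 - <<'E'
from h import *
show('t0','t0',(290,190,450,310),5)
show('t0','t0',(50,150,220,310),4)
P=cloud('t0')
for n,z in {'mat':(0.004),}.items():
    c=[w('t0',*p,z) for p in [(329,211),(418,250),(394,308),(304,268)]]
    print(np.round(c,4), np.mean(c,0).round(4))
E
```

```text
[[ 0.651  -0.0429  0.004 ]
 [ 0.5741 -0.2233  0.004 ]
 [ 0.4569 -0.1747  0.004 ]
 [ 0.5334  0.0056  0.004 ]] [ 0.5538 -0.1088  0.004 ]
```

View pics/t0_c290.png

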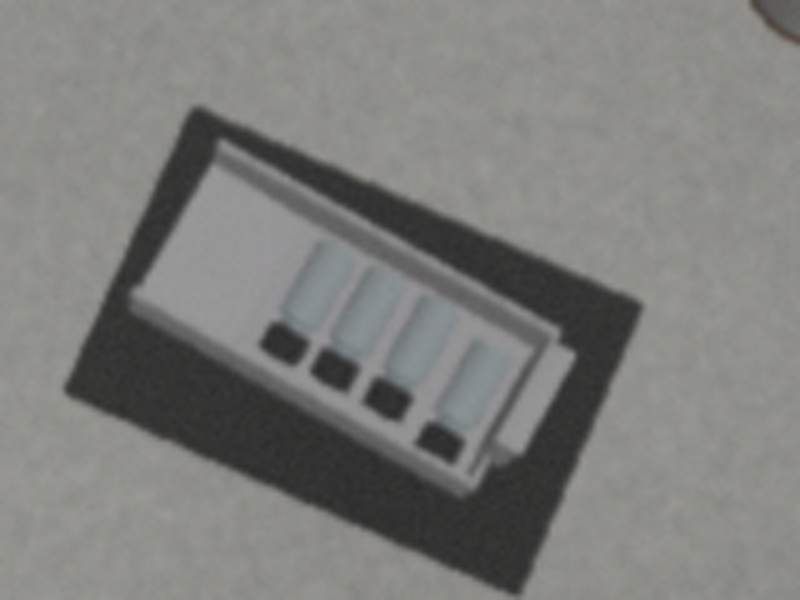

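View pics/t0_c50.png

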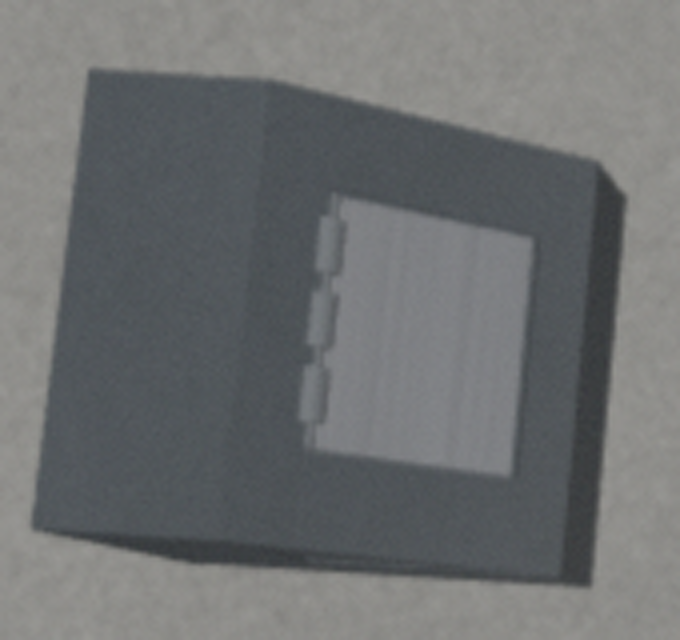

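```bash
python3 - <<'E'
from h import *
P=cloud('t0')
f=lambda x,y,z:w('t0',290+x/5,190+y/5,z)
g=lambda x,y,z:w('t0',50+x/4,150+y/4,z)
A=[f(220,145,.054),f(132,292,.054),f(470,490,.054),f(560,330,.054)]
print('scoop',np.round(A,4)); lip=(A[0]+A[1])/2; back=(A[2]+A[3])/2
ax=lip-back;print('len',np.linalg.norm(ax),'yaw',np.degrees(np.arctan2(ax[1],ax[0])),'widths',np.linalg.norm(A[0]-A[1]),np.linalg.norm(A[2]-A[3]))
ac=A[0]-A[1];print('yaw across',np.degrees(np.arctan2(ac[1],ac[0]))+90)
print('handle',f(536,400,.100), w('t0',397,270))
B=[g(597,162,.08),g(562,578,.08),g(270,82,.2),g(217,540,.2),g(90,70,.2),g(33,528,.2)]
print('hop',np.round(B,4))
for a,b in((0,1),(2,3),(4,5)):
    v=B[a]-B[b];print(np.linalg.norm(v),'yaw x',np.degrees(np.arctan2(v[1],v[0]))+90,(B[a]+B[b])/2)
for n,z in (((288,174),0),((358,154),.035),((463,170),.11)):
    print(n,w('t0',*n,z))
m=P[240:275,312:400]
for u,v in ((397,270),(398,268),(396,272),(340,240),(150,240),(155,235),(80,230)): print(u,v,w('t0',u,v).round(4))
E
```

```text
scoop [[ 0.625  -0.0516  0.054 ]
 [ 0.5665 -0.0183  0.054 ]
 [ 0.4923 -0.149   0.054 ]
 [ 0.5547 -0.1838  0.054 ]]
len 0.14997720196101424 yaw 61.202202257665284 widths 0.06732047519837364 0.07142245336491589
yaw across 60.341959782578726
handle [ 0.52231408 -0.16809908  0.1       ] [ 0.52207948 -0.16744428  0.10208235]
hop [[0.671  0.2088 0.08  ]
 [0.4714 0.2158 0.08  ]
 [0.6755 0.3289 0.2   ]
 [0.477  0.3377 0.2   ]
 [0.6795 0.4073 0.2   ]
 [0.4806 0.4155 0.2   ]]
0.19975521569365903 yaw x 87.99038668147875 [0.57117019 0.21229542 0.08      ]
0.19868993453421824 yaw x 87.45310095575003 [0.57625537 0.33332814 0.2       ]
0.1989990180885502 yaw x 87.62899766749142 [0.58003831 0.41141057 0.2       ]
(288, 174) [7.28102692e-01 4.26593648e-02 9.11031452e-17]
(358, 154) [ 0.76274485 -0.09891449  0.035     ]
(463, 170) [ 0.71230931 -0.29098723  0.11      ]
397 270 [ 0.5221 -0.1674  0.1021]
398 268 [ 0.5258 -0.1693  0.1024]
396 272 [ 0.5182 -0.1654  0.1032]
340 240 [ 0.5915 -0.0659  0.005 ]
150 240 [0.5636 0.2809 0.1425]
155 235 [0.5736 0.2737 0.1376]
80 230 [0.5695 0.3847 0.2027]
```

```bash
cat >> h.py <<'E'
from scipy.spatial.transform import Rotation as Rt
def rel(target=None,yaw=None):
    s=monitor.get_state();R=Rt.from_quat(np.roll(s['eef_rot'],-1)).as_matrix();p=s['eef_pos']
    print('t',round(s['clock'],2),'p',p.round(4),'F',s['force'].round(1),'T',s['wrist_torque'].round(2),'g',round(float(s['grip_width'])*85.4,1),'j',s['joints'].round(2))
    y=-R[:,0];yw=np.degrees(np.arctan2(y[1],y[0]));print('scoop yaw by tool',yw.round(2),'tooly',R[:,1].round(3))
    if target is not None: print('shift mm in tool',(1000*R.T@(np.array(target)-p)).round(1))
    if yaw is not None: print('turn',np.radians(yw-yaw).round(3))
E
python3 -m handwheel '[[[0,0,0],-0.14,85],[[0,0,0],-0.14,85],[[0,0,0],-0.14,85],[[0,0,0],-0.14,85],[[0,0,0],-0.14,85]]' 20
python3 -c "
from h import *
rel([.522,-.168,.14],61)"
```

```text
clock: 0.6
eef_pos: [0.2289, -0.5798, 0.1942]
eef_rot: [0.37, -0.369, 0.605, -0.601]
force: [0.3, -1.3, -1.2]
grip_width: 0.994
t 0.6 p [ 0.2289 -0.5798  0.1942] F [ 0.3 -1.3 -1.2] T [ 0.01  0.02 -0.06] g 84.9 j [-1.29  0.5   1.35  0.    1.3  -0.82]
scoop yaw by tool 62.96 tooly [-0.001  0.005 -1.   ]
shift mm in tool [-499.8   55.8   74.1]
turn 0.034
```

```bash
python3 -m handwheel '[[[-20,0,0],0.03,85],[[-40,0,6],0,85],[[-45,0,8],0,85],[[-45,0,8],0,85],[[-45,0,8],0,85],[[-45,0,8],0,85],[[-45,0,8],0,85],[[-45,0,8],0,85],[[-45,0,8],0,85],[[-45,0,8],0,85],[[-40,0,5],0,85],[[-20,0,0],0,85]]' 20
python3 -c "
from h import *
rel([.522,-.168,.14],61)
snap('wrist','w1')"
```

```text
clock: 1.8
eef_pos: [0.5304, -0.1795, 0.1924]
eef_rot: [0.361, -0.36, 0.611, -0.605]
force: [-0.9, -1.5, -0.7]
grip_width: 0.998
t 1.8 p [ 0.5304 -0.1795  0.1924] F [-0.9 -1.5 -0.7] T [ 0.   -0.01 -0.02] g 85.2 j [-0.44  0.41  1.51  0.01  1.23  0.06]
scoop yaw by tool 61.31 tooly [-0.004  0.008 -1.   ]
shift mm in tool [ -5.8  52.6 -12.5]
turn 0.005
```

View pics/w1.png

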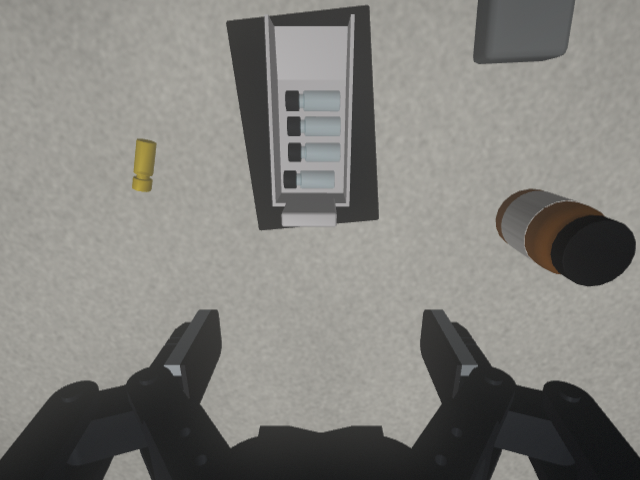

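```bash
python3 - <<'E'
from h import *
show('w1','w1',(250,0,400,240),4) if 0 else show('w1','w1',(250,180,380,240),6)
E
```

```text
(no output)
```

View pics/w1_c250.png

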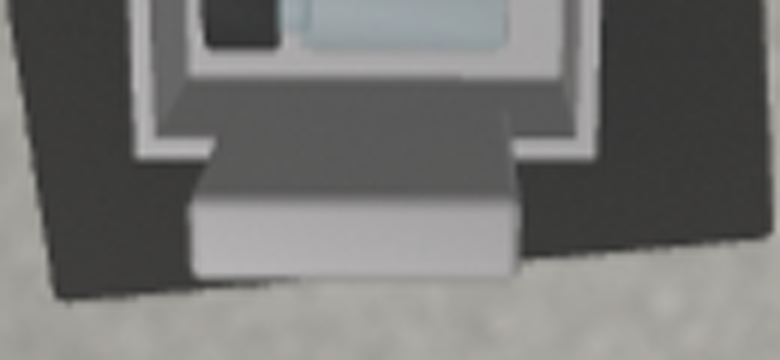

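```bash
python3 - <<'E'
from h import *
f=lambda x,y,z:w('w1',250+x/6,180+y/6,z)
c=[f(192,198,.1),f(517,198,.1),f(517,275,.1),f(192,277,.1)]
print(np.round(c,4),np.mean(c,0), np.linalg.norm(c[0]-c[1]),np.linalg.norm(c[1]-c[2]))
v=c[1]-c[0];print(np.degrees(np.arctan2(v[1],v[0]))+90)
b=[f(135,157,.054),f(597,157,.054)];print(np.linalg.norm(b[0]-b[1]),np.mean(b,0))
rel([*np.mean(c,0)[:2],.058],61)
E
```

```text
[[ 0.5097 -0.1534  0.1   ]
 [ 0.5471 -0.1737  0.1   ]
 [ 0.5422 -0.183   0.1   ]
 [ 0.5042 -0.1627  0.1   ]] [ 0.52576368 -0.16820167  0.1       ] 0.042551907815878226 0.010514746288776158
61.460185500834285
0.07030986321638139 [ 0.52562355 -0.16848895  0.054     ]
t 1.85 p [ 0.531  -0.1778  0.1924] F [1.2 2.6 0.3] T [ 0.07 -0.06  0.03] g 84.8 j [-0.43  0.41  1.51  0.01  1.23  0.06]
scoop yaw by tool 61.35 tooly [-0.004  0.008 -1.   ]
shift mm in tool [ -5.2 134.5  -8.1]
turn 0.006
```

```bash
python3 -m handwheel '[[[-5,20,-9],0,85],[[0,30,0],0,85],[[0,30,0],0,85],[[0,20,0],0,85],[[0,0,0],0,85]]' 20
python3 -c "
from h import *
rel([.525,-.168,.058],61.3)
snap('wrist','w2')"
```

```text
clock: 2.35
eef_pos: [0.5256, -0.1663, 0.0894]
eef_rot: [0.362, -0.361, 0.61, -0.604]
force: [-0.5, -0.7, 1.0]
grip_width: 0.992
t 2.35 p [ 0.5256 -0.1663  0.0894] F [-0.5 -0.7  1. ] T [ 0.03 -0.02  0.02] g 84.8 j [-0.42  0.52  1.64  0.01  0.98  0.07]
scoop yaw by tool 61.57 tooly [-0.003  0.008 -1.   ]
shift mm in tool [ 1.9 31.3  0.5]
turn 0.005
```

View pics/w2.png

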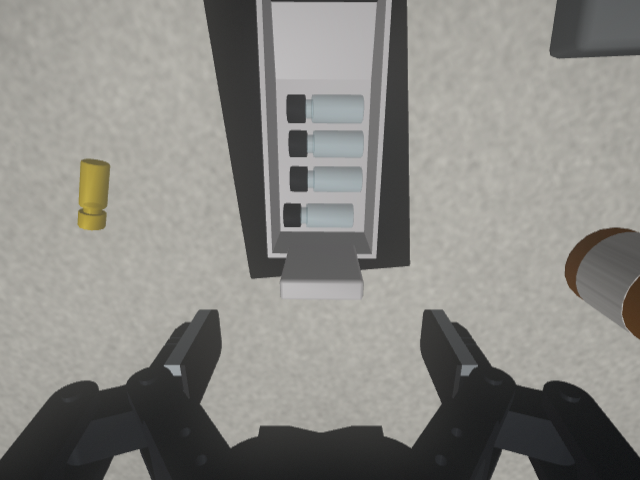

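```bash
python3 -m handwheel '[[[2,16,0],0,85],[[0,13,0],0,85],[[0,3,0],0,85],[[0,0,0],0,40],[[0,0,0],0,40],[[0,0,0],0,40],[[0,0,0],0,40],[[0,0,0],0,40]]' 40
python3 -c "
from h import *
rel([.525,-.168,.058],61.3)
snap('wrist','w3')"
```

```text
clock: 3.2
eef_pos: [0.528, -0.1698, 0.0634]
eef_rot: [0.364, -0.36, 0.608, -0.607]
force: [-0.6, 1.2, -2.2]
grip_width: 0.473
t 3.2 p [ 0.528  -0.1698  0.0634] F [-0.6  1.2 -2.2] T [0.06 0.07 0.05] g 40.4 j [-0.42  0.56  1.67  0.01  0.91  0.07]
scoop yaw by tool 61.55 tooly [ 0.004  0.005 -1.   ]
shift mm in tool [-0.1  5.4 -3.5]
turn 0.004
```

View pics/w3.png

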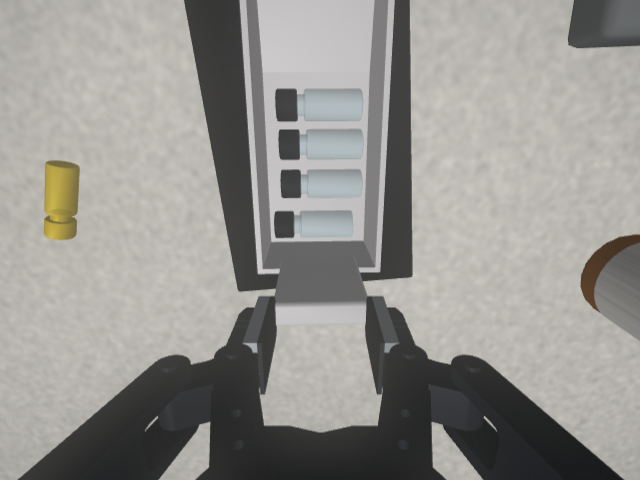

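```bash
python3 - <<'E'
from h import *
s=np.load('w3.npz')
def pr(X):
    c=s['R']@np.array(X)+s['t'];return (s['fx']*c[0]/c[2]+s['cx']).round(1),(s['fy']*c[1]/c[2]+s['cy']).round(1)
p=np.array([.528,-.1698,.0634])
print('tcp',pr(p),'grasp',pr(p+[0,0,.019]),pr(p+[0,0,.025]),pr(p+[0,0,.0366]))
f=lambda u,v:w('w3',u,v,.1)
c=[f(276,305),f(366,305),f(366,322),f(276,323)]
print(np.round(c,4),np.mean(c,0).round(4))
for u,v in((320,312),(320,318),(250,300),(380,300),(255,340)):print(u,v,w('w3',u,v).round(4))
print(s['R'].round(3))
show('w3','w3',(220,230,420,400),4)
E
```

```text
tcp (np.float64(319.5), np.float64(275.6)) grasp (np.float64(319.5), np.float64(291.7)) (np.float64(319.5), np.float64(297.4)) (np.float64(319.5), np.float64(309.7))
[[ 0.512  -0.1583  0.1   ]
 [ 0.5475 -0.1777  0.1   ]
 [ 0.5437 -0.1856  0.1   ]
 [ 0.5072 -0.1663  0.1   ]] [ 0.5276 -0.172   0.1   ]
320 312 [ 0.5282 -0.17    0.1018]
320 318 [ 0.5267 -0.1727  0.1018]
250 300 [ 0.458  -0.1878  0.0006]
380 300 [ 0.5548 -0.1743  0.1072]
255 340 [ 0.5133 -0.1505  0.1374]
[[ 0.879 -0.476  0.002]
 [-0.451 -0.832  0.323]
 [-0.152 -0.285 -0.946]]
```

View pics/w3_c220.png

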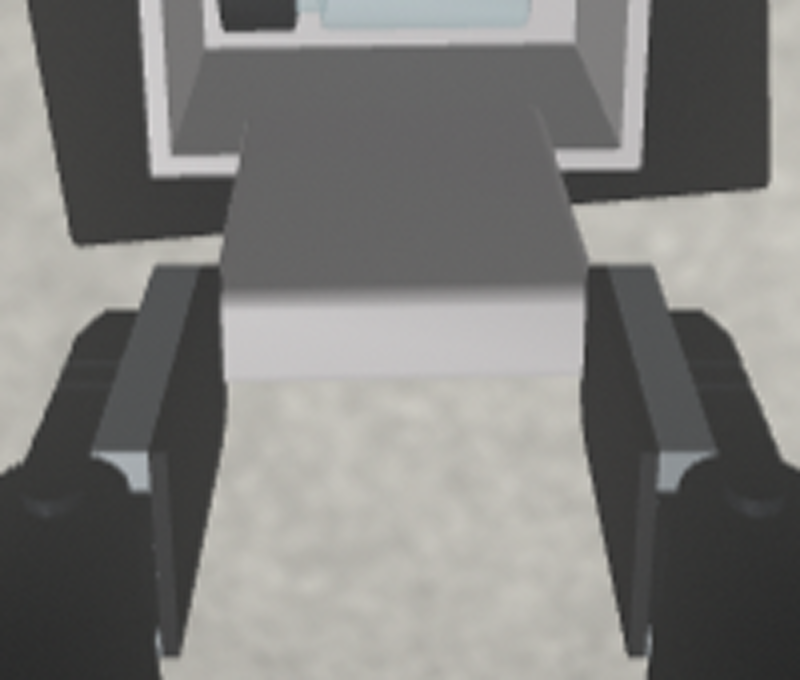

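```bash
python3 -m handwheel '[[[0,0,0],0,55],[[0,0,0],0,55],[[0,5,-2],0,55],[[0,3,0],0,30],[[0,0,0],0,30],[[0,0,0],0,30],[[0,0,0],0,30],[[0,0,0],0,30]]' 110
python3 -c "
from h import *
rel([.528,-.168,.058],61.3)"
```

```text
clock: 4.05
eef_pos: [0.5268, -0.169, 0.0566]
eef_rot: [-0.365, 0.359, -0.607, 0.608]
force: [-1.4, 0.0, 6.8]
grip_width: 0.458
t 4.05 p [ 0.5268 -0.169   0.0566] F [-1.4  0.   6.8] T [ 0.09  0.21 -0.06] g 39.1 j [-0.42  0.57  1.68  0.01  0.89  0.07]
scoop yaw by tool 61.55 tooly [ 0.007  0.003 -1.   ]
shift mm in tool [-1.4 -1.4  0.6]
turn 0.004
```

```bash
python3 -m handwheel '[[[0,-5,0],0,30],[[0,-10,0],0,30],[[0,-15,0],0,30],[[0,-15,0],0,30],[[0,-15,0],0,30],[[0,-15,0],0,30],[[0,-15,0],0,30],[[0,-10,0],0,30],[[0,-5,0],0,30],[[0,0,0],0,30]]' 110
python3 -c "
from h import *
rel([.565,.060,.167],87.7)
snap('scene','s1')
show('s1','s1',(180,150,380,300),4)"
```

```text
clock: 5.05
eef_pos: [0.5245, -0.1691, 0.1679]
eef_rot: [0.364, -0.36, 0.608, -0.607]
force: [0.4, -0.6, -2.6]
grip_width: 0.463
t 5.05 p [ 0.5245 -0.1691  0.1679] F [ 0.4 -0.6 -2.6] T [-0.06  0.04  0.03] g 39.5 j [-0.42  0.42  1.57  0.01  1.15  0.07]
scoop yaw by tool 61.56 tooly [ 0.003  0.004 -1.   ]
shift mm in tool [-220.8    2.   -73.4]
turn -0.456
```

View pics/s1_c180.png

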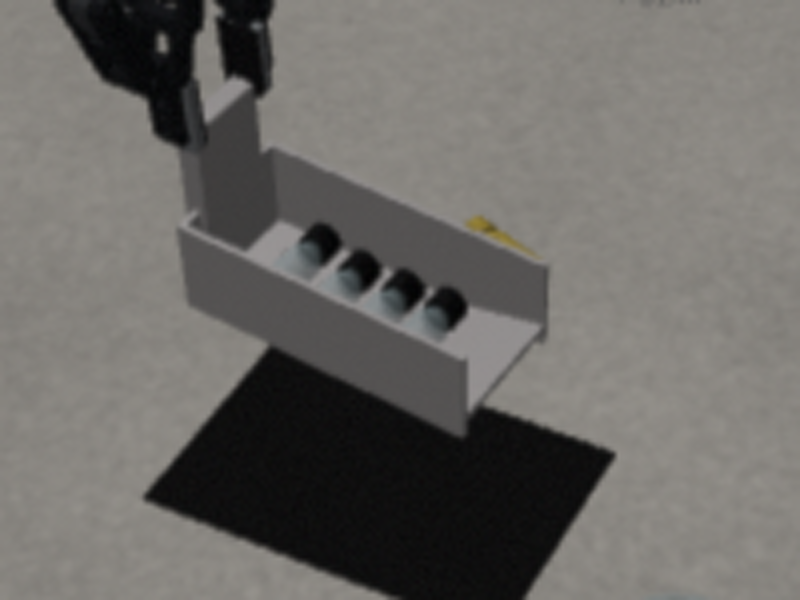

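```bash
python3 -m handwheel '[[[0,0,0],-0.05,30],[[0,0,0],-0.1,30],[[0,0,0],-0.11,30],[[0,0,0],-0.1,30],[[0,0,0],-0.07,30],[[-8,0,3],-0.02,30],[[-16,0,5],0,30],[[-22,0,5],0,30],[[-22,0,5],0,30],[[-22,0,5],0,30],[[-16,0,3],0,30],[[-8,0,0],0,30]]' 110
python3 -c "
from h import *
rel([.565,.060,.167],87.7)"
```

```text
clock: 6.3
eef_pos: [0.5533, -0.0449, 0.1613]
eef_rot: [0.49, -0.489, 0.514, -0.506]
force: [-0.8, 0.4, -3.1]
grip_width: 0.463
t 6.3 p [ 0.5533 -0.0449  0.1613] F [-0.8  0.4 -3.1] T [-0.1  -0.05 -0.  ] g 39.5 j [-0.19  0.44  1.56  0.01  1.15 -0.16]
scoop yaw by tool 87.62 tooly [-0.007  0.009 -1.   ]
shift mm in tool [-105.3   -4.8    7.3]
turn -0.001
```

```bash
python3 -m handwheel '[[[-8,-3,1],0,30],[[-16,-3,2],0,30],[[-22,-1,2],0,30],[[-22,0,2],0,30],[[-18,0,0],0,30],[[-8,0,0],0,30],[[0,0,0],0,30]]' 110
python3 -c "
from h import *
rel([.565,.060,.167],87.7)
snap('scene','s2');show('s2','s2',(340,120,620,330),2.8);snap('top','t2')
show('t2','t2',(50,120,350,320),2.6)"
```

```text
clock: 7.0
eef_pos: [0.5643, 0.0548, 0.1699]
eef_rot: [0.488, -0.488, 0.516, -0.507]
force: [-0.5, -0.0, -3.1]
grip_width: 0.458
t 7.0 p [0.5643 0.0548 0.1699] F [-0.5 -0.  -3.1] T [-0.1 -0.   0. ] g 39.1 j [-0.01  0.44  1.52  0.01  1.19  0.03]
scoop yaw by tool 87.3 tooly [-0.008  0.009 -1.   ]
shift mm in tool [-5.2  2.9  0.5]
turn -0.007
```

View pics/s2_c340.png

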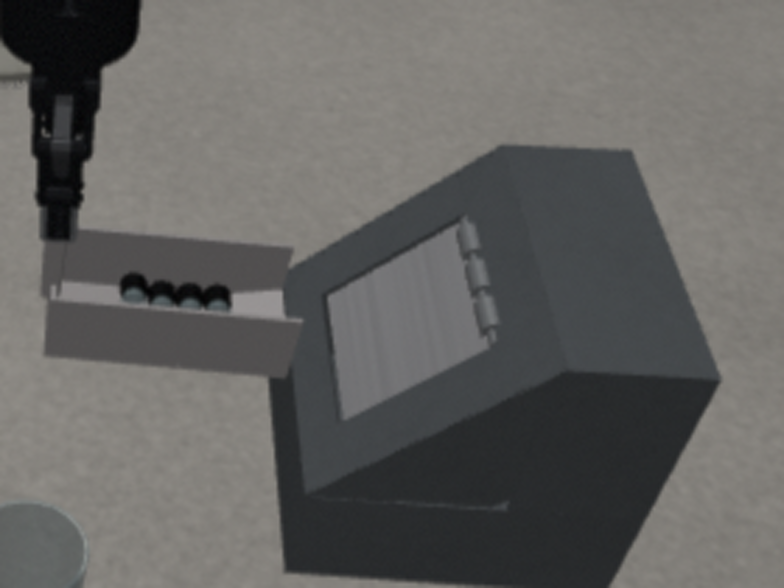

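View pics/t2_c50.png

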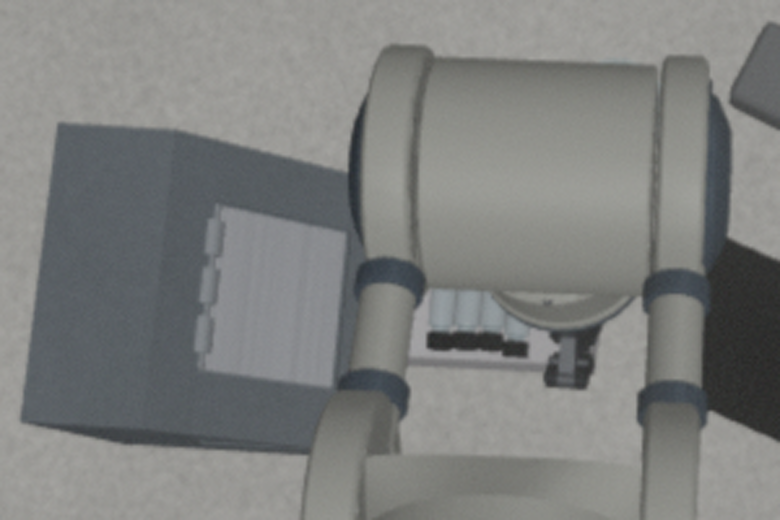

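```bash
python3 - <<'E'
from h import *
f=lambda x,y:w('s2',340+x/2.8,120+y/2.8).round(4)
for n,p in dict(ftop=(294,330),fbot=(286,366),rtop=(56,314),rbot=(54,346)).items(): print(n,f(*p))
P=cloud('s2')
for d in [(120,330,118,350)]: pass
m=[f(x,y) for x in range(70,280,30) for y in (330,345)]
print(np.array(m))
E
```

```text
ftop [0.6063 0.1982 0.1528]
fbot [0.6029 0.1992 0.1179]
rtop [0.6    0.0548 0.1543]
rbot [0.5992 0.0548 0.1255]
[[0.6008 0.064  0.1417]
 [0.5996 0.0647 0.1273]
 [0.5985 0.0826 0.1402]
 [0.5998 0.0833 0.1283]
 [0.6008 0.1007 0.1433]
 [0.6015 0.1016 0.1308]
 [0.6009 0.1189 0.1441]
 [0.6024 0.1199 0.1325]
 [0.6008 0.1371 0.1448]
 [0.6036 0.138  0.1346]
 [0.6031 0.1548 0.1478]
 [0.6043 0.1561 0.1361]
 [0.605  0.1723 0.1505]
 [0.6042 0.1743 0.1368]]
```

```bash
python3 -m handwheel '[[[-5,-3,0],0,30],[[-10,-2,0],0,30],[[-12,-1,0],0,30],[[-12,0,0],0,30],[[-10,0,0],0,30],[[-10,0,0],0,30],[[-10,0,0],0,30],[[-6,0,0],0,30],[[0,0,0],0,30]]' 110
python3 -c "
from h import *
rel([.565,.14,.167],87.7)
snap('scene','s3');show('s3','s3',(340,120,620,330),2.8)"
```

```text
clock: 8.0
eef_pos: [0.5683, 0.1335, 0.177]
eef_rot: [0.487, -0.488, 0.516, -0.508]
force: [0.1, -1.9, -1.6]
grip_width: 0.462
t 8.0 p [0.5683 0.1335 0.177 ] F [ 0.1 -1.9 -1.6] T [-0.57 -0.06 -0.07] g 39.4 j [0.12 0.46 1.47 0.01 1.22 0.17]
scoop yaw by tool 87.15 tooly [-0.008  0.008 -1.   ]
shift mm in tool [-6.3 10.  -3.6]
turn -0.01
```

View pics/s3_c340.png

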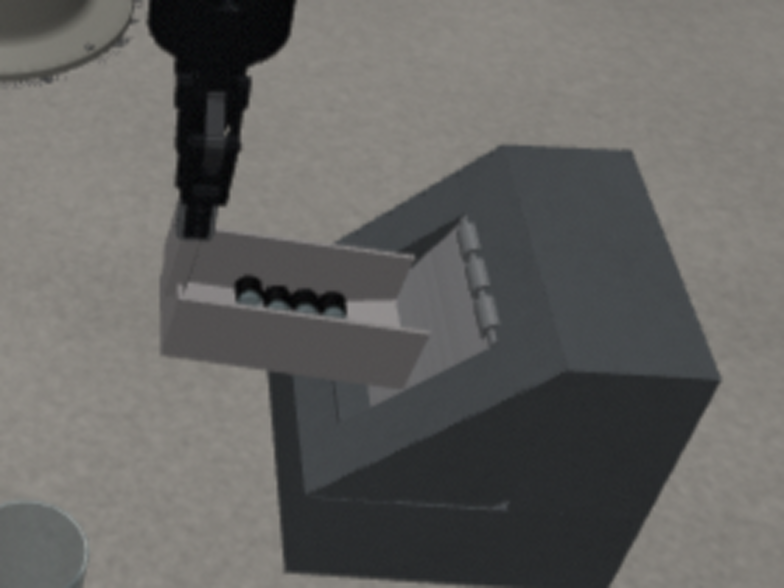

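```bash
python3 -m handwheel '[[[-6,2,-1],0,30],[[-8,2,-1],0,30],[[-5,1,0],0,30],[[0,0,0],0,30]]' 110
python3 -c "
from h import *
rel([.565,.14,.167],87.7)"
python3 -m handwheel '[[[0,0,0],0,30],[[0,0,0],0,30],[[0,0,0],0,30]]' 20
python3 -c "
from h import *
rel([.565,.14,.167],87.7)
snap('scene','s4');show('s4','s4',(340,120,620,330),2.8)"
```

```text
clock: 8.45
eef_pos: [0.5674, 0.1528, 0.1717]
eef_rot: [0.487, -0.487, 0.516, -0.509]
force: [0.4, -2.8, -1.9]
grip_width: 0.457
t 8.45 p [0.5674 0.1528 0.1717] F [ 0.4 -2.8 -1.9] T [-0.66 -0.26 -0.13] g 39.0 j [0.16 0.47 1.47 0.01 1.21 0.2 ]
scoop yaw by tool 87.06 tooly [-0.008  0.008 -1.   ]
shift mm in tool [12.9  4.6 -1.7]
turn -0.011
clock: 8.75
eef_pos: [0.5675, 0.1526, 0.1717]
eef_rot: [0.487, -0.487, 0.516, -0.509]
force: [0.9, -1.8, -3.8]
grip_width: 0.459
t 8.75 p [0.5675 0.1526 0.1717] F [ 0.9 -1.8 -3.8] T [-0.62 -0.14 -0.1 ] g 39.2 j [0.16 0.47 1.47 0.01 1.21 0.2 ]
scoop yaw by tool 87.06 tooly [-0.008  0.007 -1.   ]
shift mm in tool [12.7  4.6 -1.9]
turn -0.011
```

View pics/s4_c340.png

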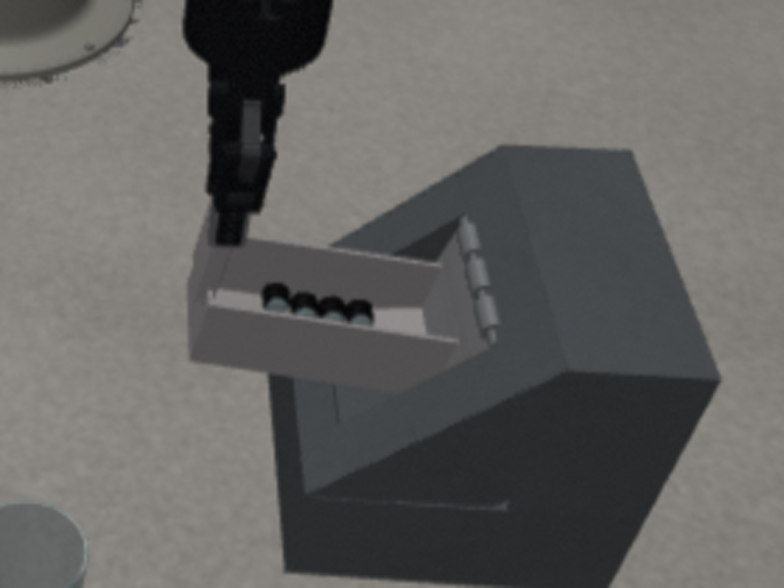

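```bash
python3 -m handwheel '[[[-1,-5,0],0,30],[[-1,-6,0],0,30],[[-1,-6,0],0,30],[[-1,-6,0],0,30],[[-1,-6,0],0,30]]' 20
python3 -c "
from h import *
rel([.565,.14,.167],87.7)
snap('scene','s5');show('s5','s5',(340,120,620,330),2.8)"
```

```text
clock: 9.3
eef_pos: [0.5673, 0.157, 0.2027]
eef_rot: [0.486, -0.488, 0.517, -0.509]
force: [-0.5, -2.3, -2.8]
grip_width: 0.463
t 9.3 p [0.5673 0.157  0.2027] F [-0.5 -2.3 -2.8] T [-0.86  0.05 -0.1 ] g 39.5 j [0.16 0.44 1.42 0.01 1.29 0.21]
scoop yaw by tool 87.03 tooly [-0.009  0.007 -1.   ]
shift mm in tool [17.4 35.6 -1.1]
turn -0.012
```

View pics/s5_c340.png

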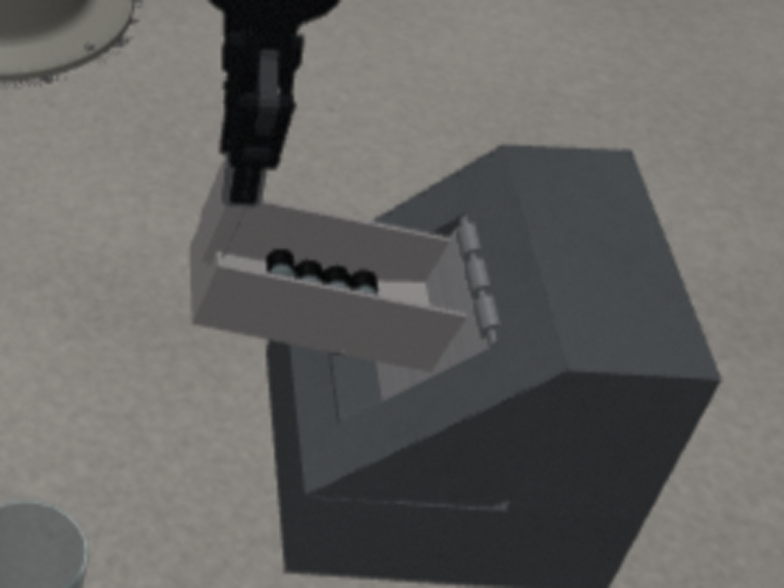

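```bash
python3 -m handwheel '[[[0,6,0],0,30],[[-1,8,0],0,30],[[-3,8,0],0,30],[[-6,5,0],0,30],[[-7,0,0],0,30],[[-7,0,0],0,30],[[-6,0,0],0,30]]' 20
python3 -c "
from h import *
rel([.565,.14,.167],87.7)
snap('scene','s6');show('s6','s6',(340,120,620,330),2.8)"
```

```text
clock: 10.05
eef_pos: [0.5684, 0.1809, 0.1718]
eef_rot: [0.482, -0.49, 0.514, -0.512]
force: [-0.4, -7.2, -1.0]
grip_width: 0.459
t 10.05 p [0.5684 0.1809 0.1718] F [-0.4 -7.2 -1. ] T [-1.75  0.04  0.09] g 39.2 j [ 0.21  0.48  1.44 -0.    1.23  0.26]
scoop yaw by tool 86.93 tooly [-0.011 -0.005 -1.   ]
shift mm in tool [41.   5.  -1.2]
turn -0.013
```

View pics/s6_c340.png

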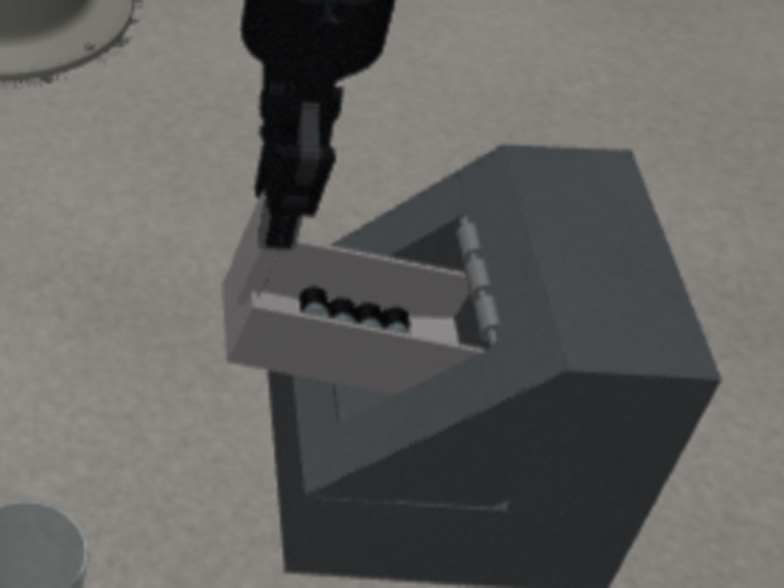

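```bash
python3 -m handwheel '[[[-5,-5,0],0,30],[[-4,-6,0],0,30],[[-3,-7,0],0,30],[[-3,-7,0],0,30],[[-3,-7,0],0,30]]' 20
python3 -c "
from h import *
rel([.565,.14,.167],87.7)
snap('scene','s7');show('s7','s7',(340,120,620,330),2.8)"
```

```text
clock: 10.6
eef_pos: [0.5688, 0.1982, 0.1979]
eef_rot: [0.48, -0.493, 0.514, -0.512]
force: [2.5, -5.3, -2.5]
grip_width: 0.462
t 10.6 p [0.5688 0.1982 0.1979] F [ 2.5 -5.3 -2.5] T [-1.44 -0.56 -0.16] g 39.4 j [ 0.24  0.47  1.38 -0.01  1.31  0.3 ]
scoop yaw by tool 86.93 tooly [-0.016 -0.011 -1.   ]
shift mm in tool [58.  31.6 -0.1]
turn -0.013
```

View pics/s7_c340.png

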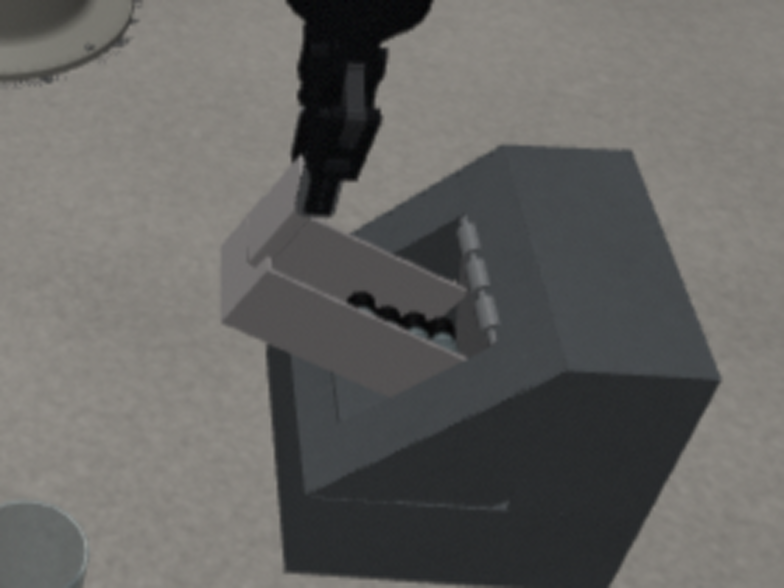

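```bash
python3 -m handwheel '[[[-5,-6,0],0,30],[[-5,-6,0],0,30],[[-5,-6,0],0,30],[[-5,-6,0],0,30]]' 20
python3 -c "
from h import *
rel([.565,.14,.167],87.7)
snap('scene','s8');show('s8','s8',(340,120,620,330),2.8)"
```

```text
clock: 11.05
eef_pos: [0.5695, 0.2184, 0.2193]
eef_rot: [0.478, -0.495, 0.515, -0.512]
force: [1.8, -4.5, -2.8]
grip_width: 0.462
t 11.05 p [0.5695 0.2184 0.2193] F [ 1.8 -4.5 -2.8] T [-1.3  -0.45  0.01] g 39.4 j [ 0.27  0.46  1.33 -0.01  1.37  0.33]
scoop yaw by tool 86.93 tooly [-0.02  -0.013 -1.   ]
shift mm in tool [77.8 53.4  0.8]
turn -0.014
```

View pics/s8_c340.png

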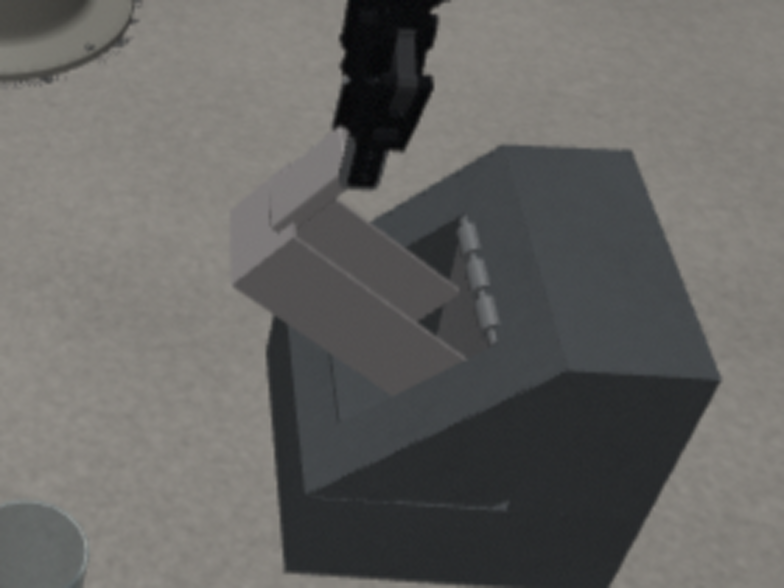

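```bash
python3 -m handwheel '[[[-5,-5,0],0,30],[[-5,-5,0],0,30],[[-4,-4,0],0,30],[[0,0,0],0,30],[[0,0,0],0,30],[[0,0,0],0,30],[[0,0,0],0,30]]' 20
python3 -c "
from h import *
rel([.565,.14,.167],87.7)
snap('scene','s9');show('s9','s9',(340,120,620,330),2.8);snap('wrist','w9')"
```

```text
clock: 11.8
eef_pos: [0.5697, 0.2343, 0.2332]
eef_rot: [0.478, -0.495, 0.515, -0.511]
force: [-1.3, -4.5, -1.3]
grip_width: 0.464
t 11.8 p [0.5697 0.2343 0.2332] F [-1.3 -4.5 -1.3] T [-1.04  0.36  0.17] g 39.7 j [ 0.3   0.46  1.29 -0.01  1.41  0.35]
scoop yaw by tool 86.99 tooly [-0.022 -0.013 -1.   ]
shift mm in tool [93.5 67.5  1.7]
turn -0.012
```

View pics/s9_c340.png

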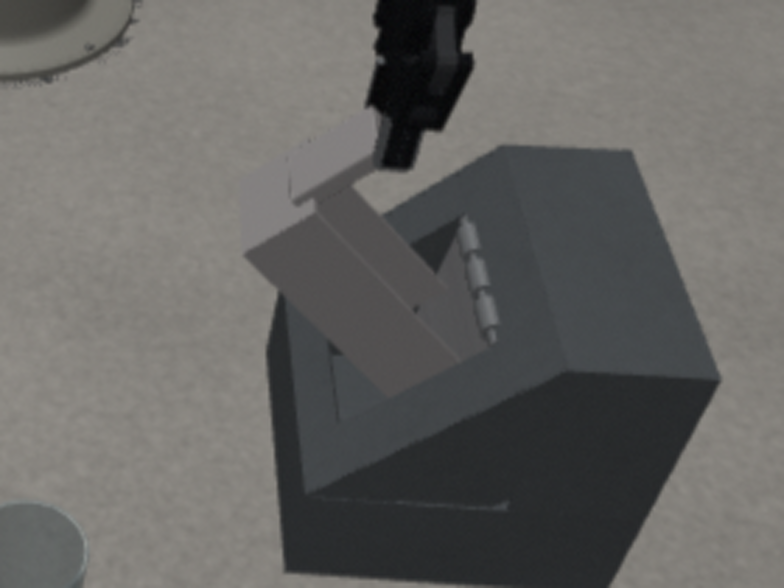

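View pics/w9.png

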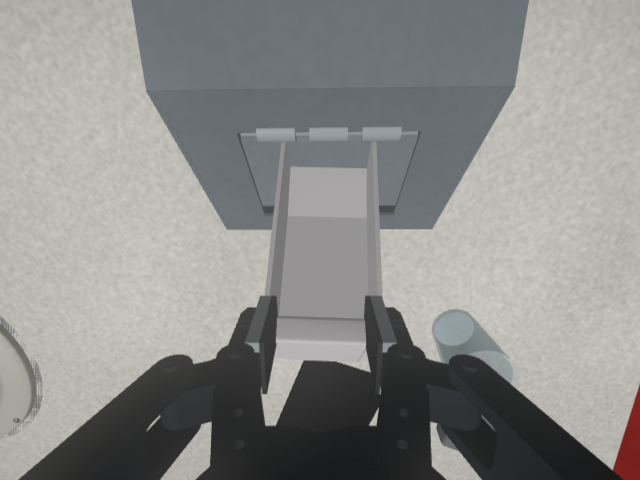

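```bash
python3 -c "
from h import *
show('w9','w9',(230,110,430,270),4)
show('s9','s9',(440,180,540,260),8)"
```

```text
(no output)
```

View pics/w9_c230.png

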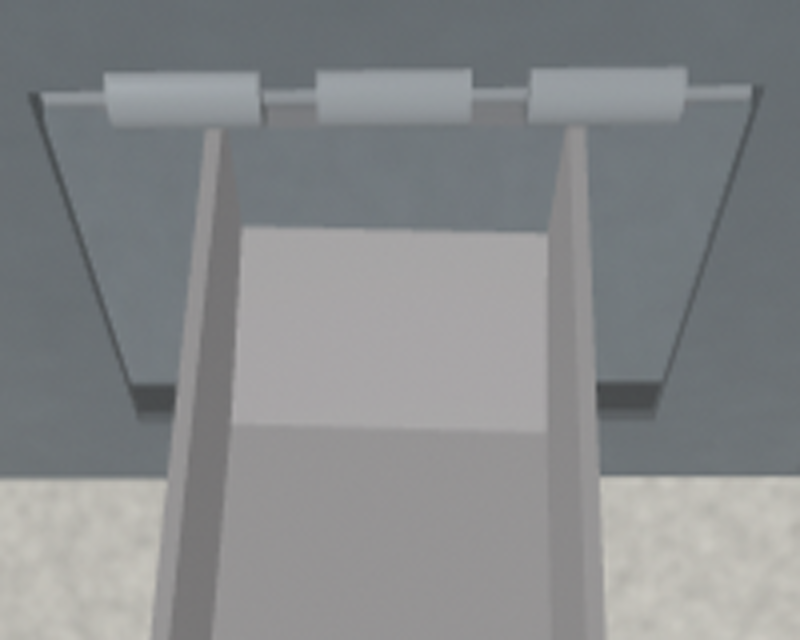

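View pics/s9_c440.png

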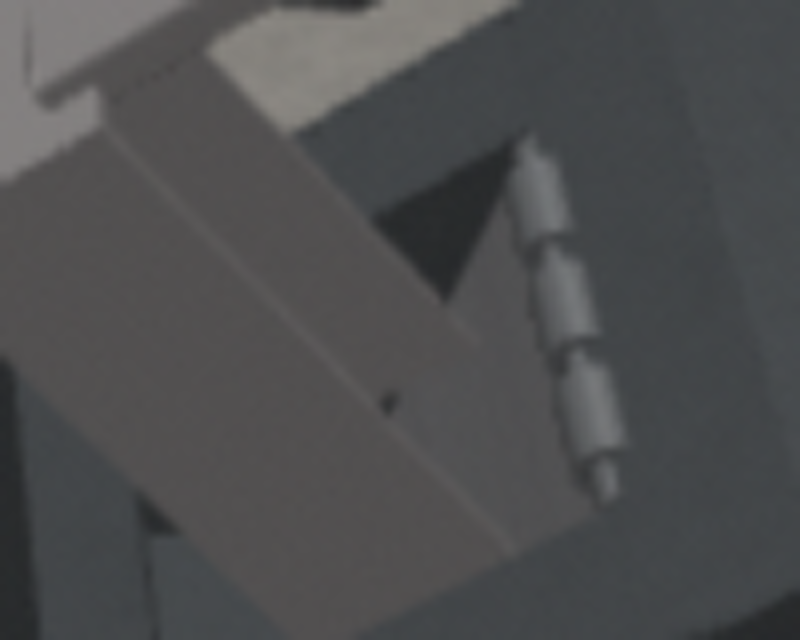

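```bash
python3 -m handwheel '[[[0,0,0],0,30],[[3,-5,0],0,30],[[6,-8,0],0,30],[[7,-10,0],0,30],[[7,-10,0],0,30],[[7,-10,0],0,30],[[8,-10,0],0,30],[[10,-10,0],0,30],[[12,-8,0],0,30],[[12,-4,0],0,30],[[10,0,0],0,30],[[0,0,0],0,30]]' 60
python3 -c "
from h import *
rel([.565,.14,.167],87.7)
snap('scene','s10');show('s10','s10',(300,60,620,330),2.4)"
```

```text
clock: 13.1
eef_pos: [0.568, 0.1462, 0.318]
eef_rot: [0.479, -0.493, 0.515, -0.512]
force: [-0.4, -0.1, -1.8]
grip_width: 0.46
t 13.1 p [0.568  0.1462 0.318 ] F [-0.4 -0.1 -1.8] T [ 0.02  0.01 -0.02] g 39.3 j [ 0.16  0.36  1.24 -0.01  1.56  0.21]
scoop yaw by tool 86.92 tooly [-0.017 -0.01  -1.   ]
shift mm in tool [  4.7 151.1  -0.2]
turn -0.014
```

View pics/s10_c300.png

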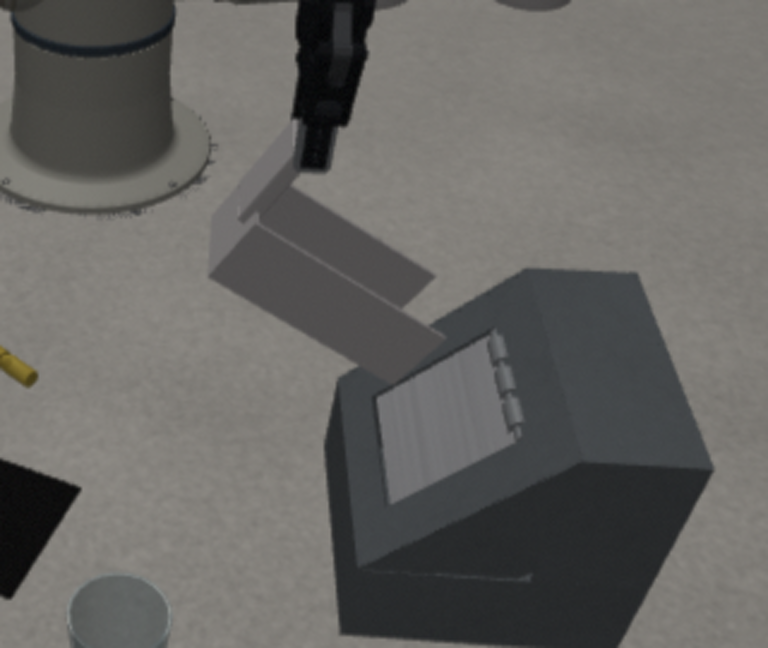

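```bash
python3 -c "
from h import *
snap('wrist','w10')
f=lambda x,y:w('s10',300+x/2.4,60+y/2.4).round(4)
a,b=f(232,272),f(375,355);print(a,b,f(275,245),f(430,345))
print([f(x,y) for x,y in ((300,300),(340,320),(380,345))])"
```

```text
[0.604  0.1049 0.2849] [0.6117 0.2037 0.2252] [0.6054 0.1291 0.3076] [0.6141 0.2366 0.2372]
[array([0.6065, 0.1499, 0.2657]), array([0.6098, 0.1769, 0.2527]), array([0.6115, 0.2054, 0.2339])]
```

View pics/w10.png

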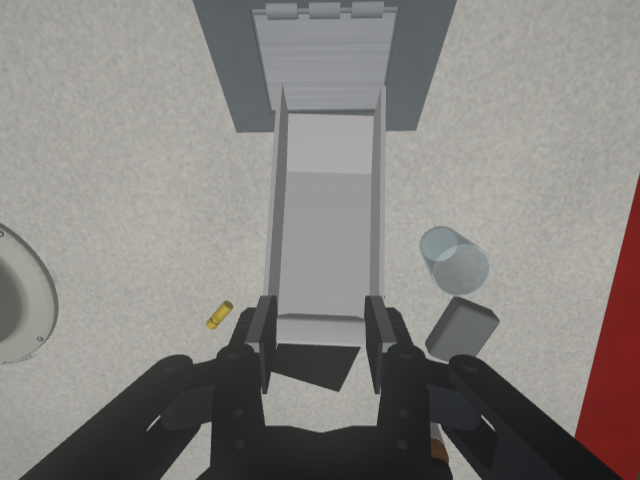

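```bash
python3 -m handwheel '[[[10,0,0],0,30],[[20,0,0],0.05,30],[[30,0,0],0.05,30],[[35,0,0],0.08,30],[[35,0,0],0.08,30],[[35,0,0],0.08,30],[[30,5,0],0.04,30],[[25,10,0],0,30],[[15,10,0],0,30],[[5,10,0],0,30],[[0,5,0],0,30],[[0,0,0],0,30]]' 60
python3 -c "
from h import *
rel([.550,-.118,.18],65)"
```

```text
clock: 14.4
eef_pos: [0.5031, -0.0913, 0.2756]
eef_rot: [0.369, -0.387, 0.599, -0.596]
force: [0.2, -0.2, -2.2]
grip_width: 0.463
t 14.4 p [ 0.5031 -0.0913  0.2756] F [ 0.2 -0.2 -2.2] T [ 0.06 -0.02 -0.  ] g 39.5 j [-0.29  0.27  1.48 -0.02  1.41  0.16]
scoop yaw by tool 64.63 tooly [-0.023 -0.01  -1.   ]
shift mm in tool [ 2.3 94.7 55.4]
turn -0.006
```

```bash
python3 -m handwheel '[[[0,5,15],0,30],[[0,15,20],0,30],[[1,20,20],0,30],[[1,20,3],0,30],[[0,20,0],0,30],[[0,10,0],0,30],[[0,0,0],0,30]]' 60
python3 -c "
from h import *
rel([.550,-.118,.128],65)
snap('scene','s11');show('s11','s11',(160,100,420,320),3)"
```

```text
clock: 15.1
eef_pos: [0.5628, -0.1168, 0.1819]
eef_rot: [0.373, -0.387, 0.596, -0.596]
force: [-0.6, 0.0, -1.7]
grip_width: 0.457
t 15.1 p [ 0.5628 -0.1168  0.1819] F [-0.6  0.  -1.7] T [0.06 0.05 0.02] g 39.1 j [-0.3   0.45  1.48 -0.02  1.23  0.14]
scoop yaw by tool 65.03 tooly [-0.017 -0.01  -1.   ]
shift mm in tool [  5.6  54.1 -10.5]
turn 0.001
```

View pics/s11_c160.png

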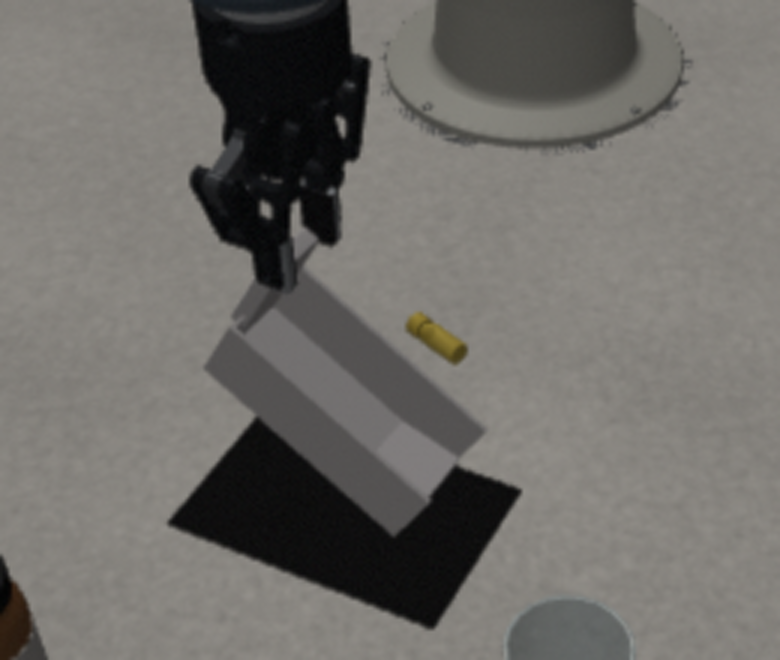

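```bash
python3 -m handwheel '[[[2,10,-6],0,30],[[2,12,-5],0,30],[[1,10,0],0,30],[[0,6,0],0,30],[[0,0,0],0,30]]' 60
python3 -c "
from h import *
rel([.550,-.118,.128],65)"
python3 -m handwheel '[[[1,4,0],0,30],[[2,4,0],0,30],[[3,4,0],0,30],[[4,4,0],0,30],[[0,0,0],0,30]]' 30
python3 -c "
from h import *
rel([.5244,-.1724,.0566],65)
snap('scene','s12');show('s12','s12',(160,100,420,320),3)"
```

```text
clock: 15.65
eef_pos: [0.5514, -0.1171, 0.1456]
eef_rot: [-0.375, 0.386, -0.594, 0.598]
force: [-1.0, 0.3, -1.5]
grip_width: 0.46
t 15.65 p [ 0.5514 -0.1171  0.1456] F [-1.   0.3 -1.5] T [0.06 0.01 0.04] g 39.3 j [-0.31  0.47  1.55 -0.02  1.13  0.14]
scoop yaw by tool 65.08 tooly [-0.011 -0.012 -1.   ]
shift mm in tool [ 1.1 17.6 -0.8]
turn 0.001
clock: 16.15
eef_pos: [0.5476, -0.1275, 0.1294]
eef_rot: [-0.375, 0.386, -0.594, 0.598]
force: [0.5, -0.4, -1.6]
grip_width: 0.463
t 16.15 p [ 0.5476 -0.1275  0.1294] F [ 0.5 -0.4 -1.6] T [-0.    0.01 -0.02] g 39.6 j [-0.32  0.48  1.58 -0.02  1.08  0.12]
scoop yaw by tool 65.09 tooly [-0.009 -0.013 -1.   ]
shift mm in tool [49.3 73.5 -2. ]
turn 0.002
```

View pics/s12_c160.png

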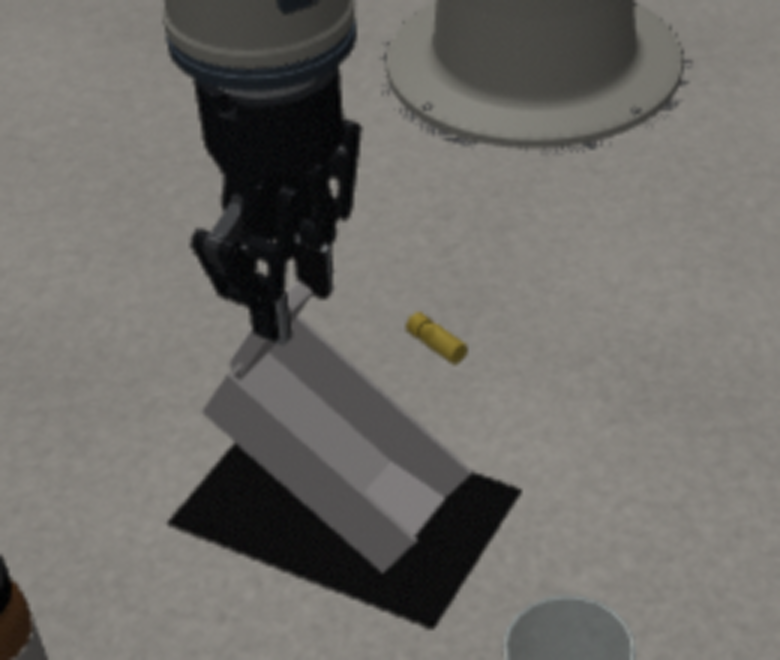

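```bash
python3 -m handwheel '[[[2,4,0],0,30],[[6,5,0],0,30],[[7,5,0],0,30],[[6,6,0],0,30],[[6,7,0],0,30]]' 20
python3 -c "
from h import *
rel([.5244,-.1724,.0566],65)
snap('scene','s13');show('s13','s13',(160,100,420,320),3)"
```

```text
clock: 16.7
eef_pos: [0.5372, -0.1565, 0.1038]
eef_rot: [-0.376, 0.386, -0.591, 0.6]
force: [-6.0, -12.8, 19.3]
grip_width: 0.46
t 16.7 p [ 0.5372 -0.1565  0.1038] F [ -6.  -12.8  19.3] T [-1.79  1.6   0.46] g 39.3 j [-0.38  0.51  1.62 -0.02  1.01  0.07]
scoop yaw by tool 65.18 tooly [-0.004 -0.018 -1.   ]
shift mm in tool [18.9 47.6 -5.1]
turn 0.003
```

View pics/s13_c160.png

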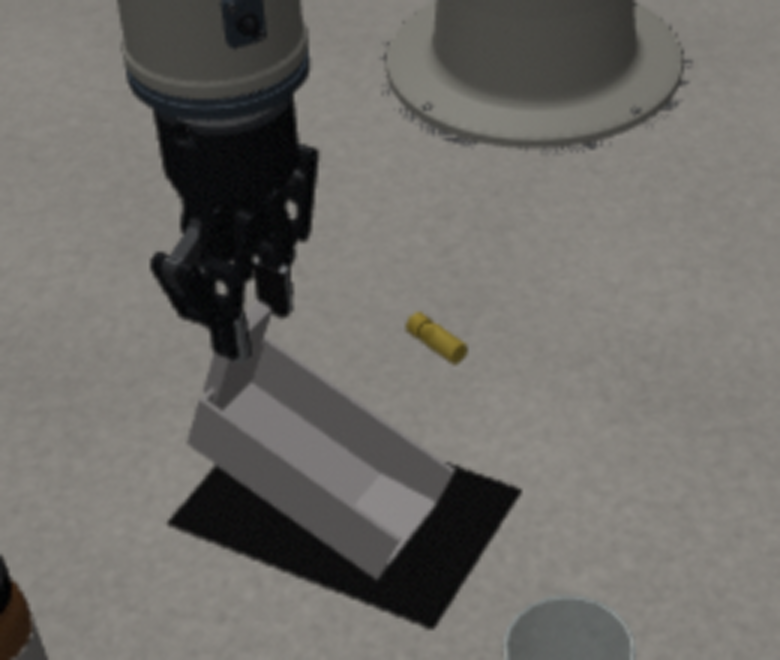

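```bash
python3 -m handwheel '[[[8,3,-2],0,30],[[6,6,0],0,30],[[6,7,0],0,30],[[5,8,0],0,30]]' 20
python3 -c "
from h import *
rel([.5244,-.1724,.0566],65)
snap('scene','s14');show('s14','s14',(160,100,420,320),3)"
```

```text
clock: 17.15
eef_pos: [0.5235, -0.1847, 0.0795]
eef_rot: [-0.376, 0.386, -0.59, 0.602]
force: [-2.8, -6.0, 7.0]
grip_width: 0.462
t 17.15 p [ 0.5235 -0.1847  0.0795] F [-2.8 -6.   7. ] T [-0.57  0.74  0.23] g 39.5 j [-0.43  0.54  1.65 -0.03  0.94  0.02]
scoop yaw by tool 65.14 tooly [-0.002 -0.022 -1.   ]
shift mm in tool [-12.   22.6  -4.5]
turn 0.002
```

View pics/s14_c160.png

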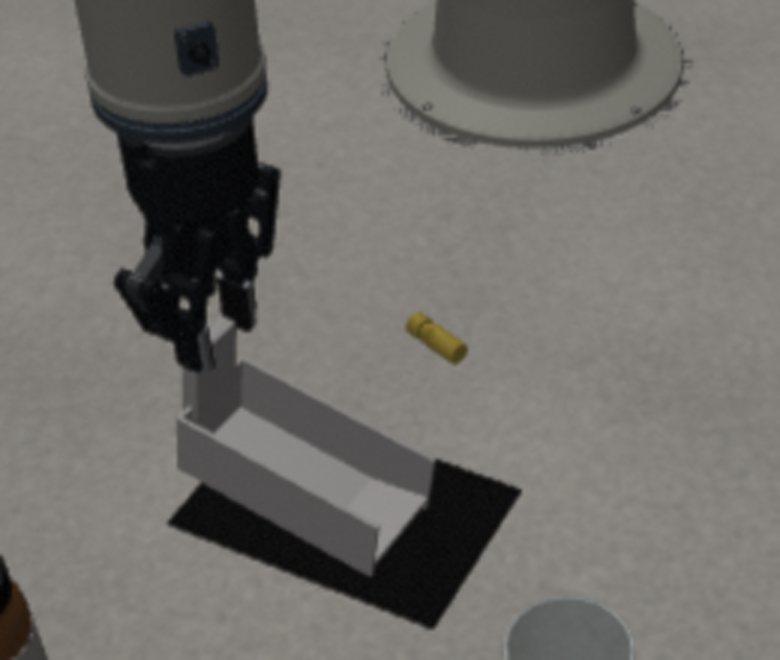

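```bash
python3 -m handwheel '[[[3,7,0],0,30],[[2,8,0],0,30],[[0,6,0],0,30],[[0,3,0],0,30],[[0,0,0],0,30]]' 20
python3 -c "
from h import *
rel([.5244,-.1724,.0566],65)
snap('scene','s15');show('s15','s15',(160,100,420,320),3)"
```

```text
clock: 17.7
eef_pos: [0.5233, -0.1958, 0.0559]
eef_rot: [-0.377, 0.383, -0.587, 0.605]
force: [-0.0, 3.3, 2.7]
grip_width: 0.461
t 17.7 p [ 0.5233 -0.1958  0.0559] F [-0.   3.3  2.7] T [ 0.97 -0.44  0.17] g 39.4 j [-0.45  0.57  1.67 -0.03  0.88  0.  ]
scoop yaw by tool 64.97 tooly [ 0.006 -0.027 -1.   ]
shift mm in tool [-21.7  -1.3  -8.9]
turn -0.0
```

View pics/s15_c160.png

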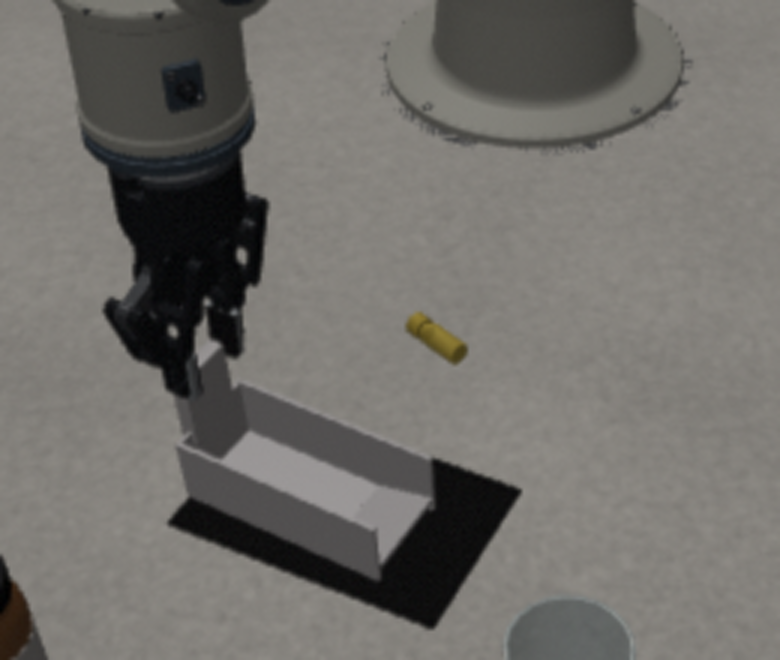

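```bash
python3 -m handwheel '[[[0,-4,0],0,30],[[0,-4,0],0,30],[[-6,0,-3],0,30],[[-8,0,-4],0,30],[[-8,0,-2],0,30],[[0,0,0],0,30]]' 60
python3 -c "
from h import *
rel([.5244,-.1724,.0566],65)
snap('scene','s16');show('s16','s16',(160,100,420,320),3)"
```

```text
clock: 18.35
eef_pos: [0.5242, -0.1718, 0.0638]
eef_rot: [-0.376, 0.382, -0.587, 0.607]
force: [2.1, 1.2, 0.9]
grip_width: 0.457
t 18.35 p [ 0.5242 -0.1718  0.0638] F [2.1 1.2 0.9] T [ 0.41 -0.67 -0.1 ] g 39.0 j [-0.41  0.55  1.69 -0.03  0.88  0.05]
scoop yaw by tool 64.87 tooly [ 0.008 -0.028 -1.   ]
shift mm in tool [0.3 7.2 0.3]
turn -0.002
```

View pics/s16_c160.png

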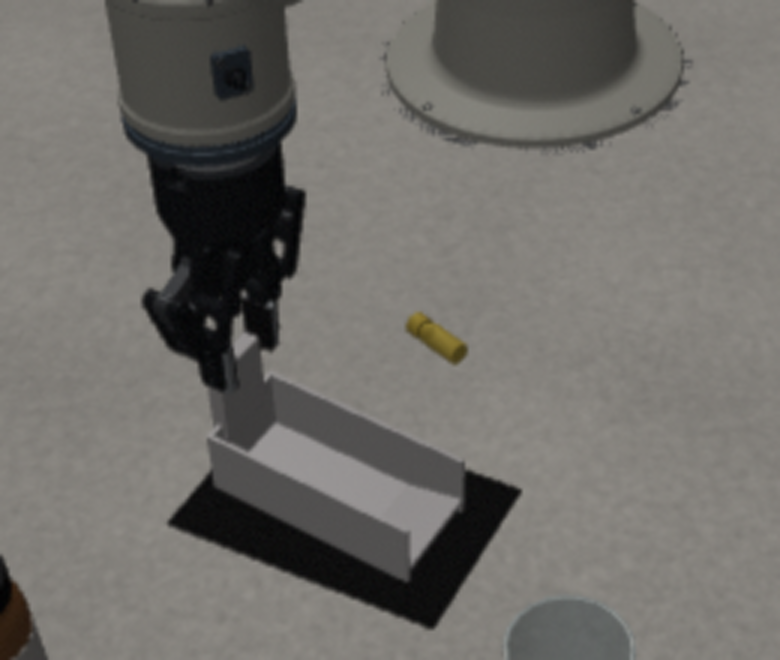

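Well placed; lower, release, withdraw upward.

```bash
python3 -m handwheel '[[[0,4,0],0,30],[[0,4,0],0,30],[[0,2,0],0,30],[[0,0,0],0,30]]' 20
python3 -c "
from h import *
rel([.5244,-.1724,.0566],65)"
python3 -m handwheel '[[[0,0,0],0,50],[[0,0,0],0,60],[[0,0,0],0,70],[[0,0,0],0,70],[[0,0,0],0,70]]' 20
python3 -c "
from h import *
rel([.5244,-.1724,.0566],65)
snap('wrist','w17')"
```

```text
clock: 18.8
eef_pos: [0.5238, -0.173, 0.0557]
eef_rot: [-0.377, 0.383, -0.586, 0.607]
force: [2.8, 2.5, 4.6]
grip_width: 0.457
t 18.8 p [ 0.5238 -0.173   0.0557] F [2.8 2.5 4.6] T [ 0.91 -0.86  0.09] g 39.0 j [-0.41  0.57  1.69 -0.03  0.86  0.05]
scoop yaw by tool 64.94 tooly [ 0.009 -0.029 -1.   ]
shift mm in tool [-0.8 -0.9  0.3]
turn -0.001
clock: 19.3
eef_pos: [0.5223, -0.1728, 0.0544]
eef_rot: [-0.376, 0.383, -0.587, 0.606]
force: [0.0, -0.0, 0.1]
grip_width: 0.82
t 19.3 p [ 0.5223 -0.1728  0.0544] F [ 0.  -0.   0.1] T [-0.03  0.02 -0.  ] g 70.0 j [-0.41  0.57  1.69 -0.03  0.86  0.04]
scoop yaw by tool 64.96 tooly [ 0.006 -0.028 -1.   ]
shift mm in tool [-1.2 -2.2  1.8]
turn -0.001
```

View pics/w17.png

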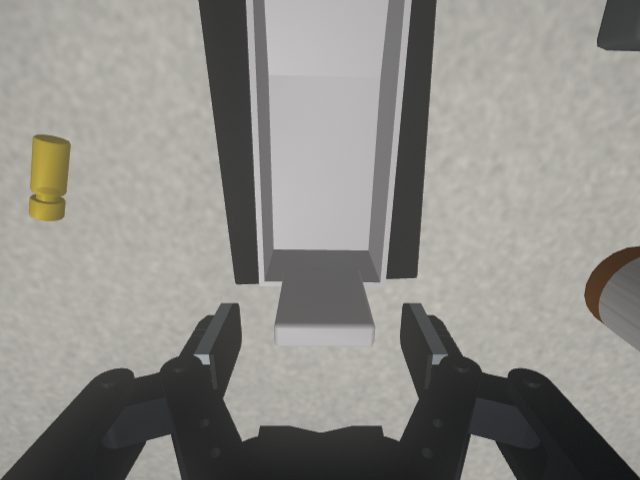

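```bash
python3 -m handwheel '[[[0,-10,0],0,75],[[0,-20,0],0,75],[[0,-30,0],0,75],[[0,-40,0],0,75],[[0,-40,0],0,75],[[20,-30,0],0,75],[[40,0,0],0,75],[[40,0,0],0,75],[[40,0,0],0,75],[[40,0,0],0,75],[[20,0,0],0,75],[[0,0,0],0,75]]' 20
python3 -c "
from h import *
rel([.5244,-.1724,.0566],65)
snap('top','t18');snap('scene','s18')
show('t18','t18',(290,190,450,310),5)"
```

```text
clock: 20.55
eef_pos: [0.4334, -0.3547, 0.2456]
eef_rot: [-0.377, 0.384, -0.584, 0.607]
force: [0.5, -0.2, 0.5]
grip_width: 0.879
t 20.55 p [ 0.4334 -0.3547  0.2456] F [ 0.5 -0.2  0.5] T [ 0.05  0.   -0.05] g 75.1 j [-0.78  0.34  1.46 -0.02  1.31 -0.34]
scoop yaw by tool 65.16 tooly [ 0.01  -0.033 -0.999]
shift mm in tool [-208.5  183.8    1.8]
turn 0.003
```

View pics/s18.png

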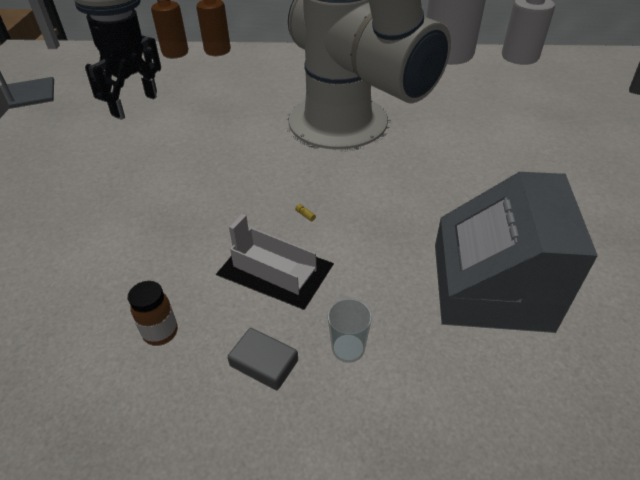

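View pics/t18.png

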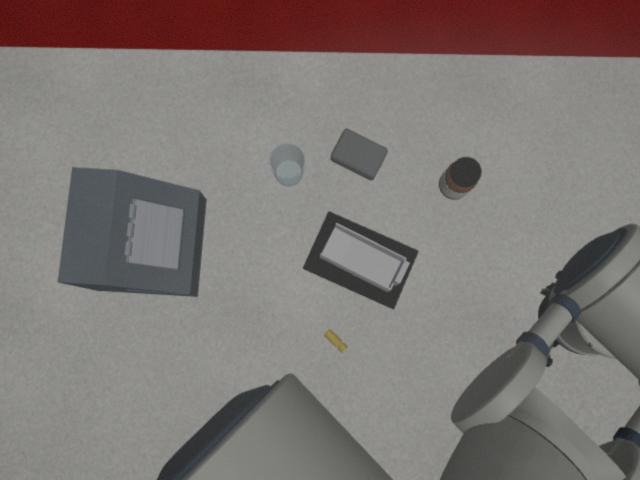

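View pics/t18_c290.png

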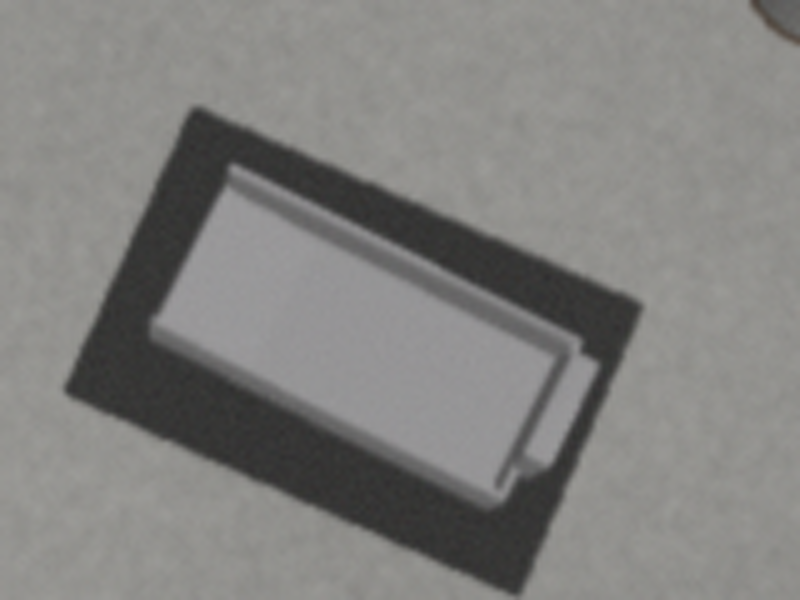

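```bash
python3 - <<'E'
from h import *
f=lambda x,y,z:w('t18',290+x/5,190+y/5,z)
A=[f(232,165,.054),f(153,325,.054)]
lip=np.mean(A,0);h=f(563,413,.1)[:2]
ax=(lip[:2]-h);print('len',np.linalg.norm(ax),np.degrees(np.arctan2(ax[1],ax[0])))
ax/=np.linalg.norm(ax);o=h+.07*ax;print('origin',o,'lip-82',lip[:2]-.082*ax,'off mat',o-[.5538,-.1088])
P=cloud('t18');print('floor z front/back',np.median(P[238:246,338:346,2]),np.median(P[262:270,376:384,2]))
P0=cloud('t0')
d=np.abs(np.load('t18.npz')['p'].astype(int)-np.load('t0.npz')['p']).sum(-1);d[:, 300:]*=1
print('diff px bystanders',[(d[a:b,c:e]>60).sum() for a,b,c,e in((135,195,260,315),(120,190,325,395),(145,205,430,490),(150,310,50,215))])
F=[np.median((c[225:240,145:165,2])) for c in (P0,P)];print('flap z',F)
E
```

```text
len 0.1524114061937656 63.605813784229746
origin [ 0.54879105 -0.11534769] lip-82 [ 0.54897394 -0.11497917] off mat [-0.00500895 -0.00654769]
floor z front/back 0.012137202687768222 0.007685981757627341
diff px bystanders [np.int64(0), np.int64(0), np.int64(0), np.int64(0)]
flap z [np.float64(0.13923910097473652), np.float64(0.13948019137829787)]
```

```bash
python3 -c "
from plant import workorder
print(workorder.close_job())"
```

```text
the job is handed in; nothing more can be done
None
```

I pushed the flap open with the scoop's rim and tipped the vials into the hopper. I then drew the scoop out, stood it back on its mat and handed the job in at about 20.7 s of the 61 s allowed.

**How the tipping worked:** the moves only turn the tool about its own finger axis. I therefore held the handle across its width at a light 20 N, and the hopper's flap and upper mouth edge turned the scoop nose-down in the fingers. On the way back I pressed the lip against the mat to turn it level again.

**Last checks:**
- **Vials:** the scoop was empty in the wrist view and the final views, and no vials lay on the bench apart from the yellow decoy. I could not see the vials inside the hopper, so that all four lie there is inferred from these views.
- **Flap:** shut. The top picture of the hopper matches the starting one, and the flap's measured height is the same to within 0.3 mm.
- **Scoop:** its origin is about 8 mm from the mat's middle, and it looks upright, with the handle-to-lip length matching the drawing. A floor reading is 4.5 mm higher at the front than at the back. I put this down to the ramp's start and depth noise, and did not measure the tilt any more closely.
- **Beaker, jar and timer box:** none of their pixels changed noticeably between the first and last top pictures.
- **Fingers:** they stayed well clear of the hopper, by about 120 mm or more by calculation. The gripper ended open and touching nothing.

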